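# Build the display plinth for the carved owl

### The arm

A 7-joint arm with a two-finger parallel gripper is mounted at the origin on the work surface. World frame = base frame: x ahead of the robot, y to its left, z up, the work surface at z = 0. Lengths are in m, angles in rad, forces in N, time in s.
With the tool pointing down it reaches from about 0.4 to 0.875 m from the base axis. Payload 6.5 kg.
Tool frame: the origin (TCP) lies on the mounting face of the last link; the fingertips stand 166 mm ahead of it and the grasp point (between the pads) lies 147 mm ahead of it; z points along the fingers, y is the line along which they close (so a half turn about z gives the same grasp; the last joint's range is limited). The gripper opens to 88 mm and grips with 3 to 60 N. Pads are 18 mm wide; open, the fingers measure 123 mm over their backs; the gripper's body (75 mm by 187 mm) begins 45 mm behind the grasp point.
Start: joints at [-1.288, 0.536, -0.004, 1.538, 0.003, 1.067, -0.071], TCP at [0.222, 0.611, 0.405] pointing down, gripper open.
Joint ranges: [-2.7, 2.7], [-0.37, 2.16], [-1.27, 1.26], [0.24, 2.4], [-1.31, 4.45], [0.19, 1.91], [-2.76, 2.76]. Speed limits (rad/s): [2.39, 2.39, 3.14, 3.14, 3.14, 3.14, 3.14].

### API

Orientations are given as [roll, pitch, yaw] about the fixed x, y, z axes, in that order (R = Rz(yaw) Ry(pitch) Rx(roll)).
In Python, from plant import r gives the robot as it stands.
- The arm moves only by the tool apply_moves, never from a script. Its argument "increments" is a list that holds one entry, the list of rows, each a list of 4 numbers: the shift along the tool's x, y, z in units of 120 mm (1.0 is 120 mm), then the turn about the tool's z in units of 45 degrees (1.0 is 45 degrees). A call has 1 to 12 rows; each row shifts and turns the commanded pose from where the row before left it, along the tool's axes as they then stand; what a row does not reach is not made up. A row lasts 1/12 s, in which the tool goes at most 41.7 mm and 7.16 degrees, less where a joint would pass 70% of its speed; a pose out of reach is approached as far as the arm can. A call with a number of a shift or a turn outside -1 to 1 is refused whole. A call with a gripper value outside its range is refused whole. "jaw" is the opening, from 0 (shut) to 1 (fully open), set as the call begins (left out, the last holds). The fingers move at their own pace and stop on an object; the grip force is fixed at half the most. Time passes only in rows, so rows that do not move let the fingers close. It gives the time, the measured TCP pose, the force, the opening and the grip force at its end, in the units of the state.
- r.read_state(): the state, without advancing time (a new reading comes with each control period).
- r.get_image(name): name is "scene" or "top"; returns a dict with "pixels" (420x560x3 uint8, red, green, blue), "z_map" (420x560 float32, m along the optical axis (not along the pixel's ray), 0 where there is no reading), "vfov" (degrees; the focal length in pixels is half the picture's height over the tangent of half this angle, whatever the lens; pixels are square), "cx", "cy" (the principal point, pixels), "world_from_camera" (4x4, takes a point from camera to world coordinates). Camera axes: x right, y up, looking along -z (the intrinsics and any distortion apply to the point x, -y, -z); pixel columns grow to the right and rows downward; lengths in m; the calibration is good to about 2 mm. A picture is of the moment at which its call begins.
- r.finish_job(): hands the job in; it is judged then, once.
Trained networks look in the newest picture that a camera, given by its name, has taken for a name from the list of things; names that differ only in an ending like _2 or _b are one class to them, and where a whole thing is asked for, a point or a joint stands for the part that bears it (a point fixed in the world has none). Each returns a list of dicts, best first, with "p" (0 to 1); they miss things now and then, are a little off and sometimes report something else, mostly with a low value. They report only what shows in the picture. A call takes as long as a camera call.
- r.boxes_of(camera, thing): "box" ([left, top, width, height] in pixels, round what is visible of it).
The state is a dict: "time": time; "qpos": joint angles; "joint_vel": joint speeds; "effort": joint torques, N m; "eef_pos": TCP position; "tool_rot": TCP orientation; "force": force on the tool from outside, world axes, zero at the start; "moment": the same for the moment, N m; "gripper_width": finger opening in m; "grasp_force": force on a finger pad.
Only numpy, scipy, OpenCV 4.12 (cv2) and the standard library are available. Lean on these libraries where they do the work, as an engineer would, in place of code of your own. Each camera call takes 0.05 s, during which the arm holds its last target. There are 200 camera calls.

### The job

Put together the display stand for the carved owl on the square dark board: first the big flat slab lying flat, then one plywood spacer, then the thick block lying flat, then the owl standing upright on top. Take the spacer by sliding the bottom one out through the slot of the dispenser, so that the other spacers stay inside and drop down. Each piece goes centred on the one below, with the slab squared up to the board's edges and the long sides of slab, spacer and block parallel; let go of everything at the end.

Things in the scene. Friction and masses are not known exactly. Their poses are not given: they have to be found in the camera images.
- square_board: Display board: dark wood, SQUARE, 140 x 140 mm, 12 mm thick, fixed on the table. The stand is built on it. Origin: centre of its underside (table level); x and y run along its edges, z up. It may lie on the left or the right (the round board is on the other side).
- round_board: A dark wood ROUND board, 140 mm across, 12 mm thick, fixed; not used. Origin: centre of its underside.
- dispenser: Open-topped grey painted box (magazine), fixed, with three equal plywood spacers lying flat on one another. Outside 105 (own x) x 61 (own y) x 54 mm high; floor 12 mm thick, walls 6 mm. Under its front wall (own -x, towards the robot) is a slot 16 mm high at floor level: only the bottom spacer slides out, along own -x; those above then drop 12 mm. It is clear just before the slot. Origin: centre of its underside.
- spacer_low: Bottom spacer in the dispenser, a pale plate 90 (own x) x 46 (own y) x 12 mm thick, 35 g. Its front end (own -x) sticks about 30 mm out of the slot, underside 12 mm above the table, free on both sides for a pinch across the 46 mm; pulled a further 65 mm along own -x it is free of the dispenser. Origin: centre of its underside.
- spacer_top: The topmost spacer in the dispenser, same plate 90 x 46 x 12 mm, seen through the open top; there is a third one hidden beneath it. Both stay in the dispenser. Origin: centre of its underside, at the start 36 mm above the table; after the bottom one is drawn, 24 mm.
- slab: Big flat slab of brown wood with a thin dark carved border line on its top, the longest loose piece, 124 mm (own x) by 62 mm (own y) by 22 mm thick, about 110 g, lying flat on the table. Origin: centre of its underside.
- block: Thick block of the same brown wood, plain on top, shorter and thicker than the slab: 100 mm (own x) by 54 mm (own y) by 30 mm high, about 100 g, lying flat on the table. Origin: centre of its underside.
- owl: Small carved wooden owl standing upright, 96 mm tall over the ears, round: foot 48 mm across (lowest 8 mm), straight body 39 mm across from 25 to 55 mm above its underside, head 41 mm across at 72 mm; about 70 g. It may face any way. Origin: centre of its underside, z up.

How it is judged:
By the outcome, as a careful person would: the job done as asked, in the order asked, and still so for the second after the job is handed in, with the robot touching nothing.
It also fails if it takes over 144 s, if anything falls off the work surface, if the arm or the gripper's body presses on something with over 40 N, if the wrist force passes 120 N, or if a joint passes its speed limit or range.

## Working session

There is one attempt and no reset: what is moved stays moved. The work goes in short steps, Python scripts to look and compute and a tool call to move; the robot and the scene stay as the last step left them, time stands still between calls to the robot, and variables do not carry over. Pictures are saved under pics/ and viewed, at most 14 in all, crops included, and the job is handed in when it is done.

Besides the shell and the picture viewer there is one more tool, called as name([rows], argument=value, ...), one row to a line, values as JSON. apply_moves: Moves the arm, as the interface text tells. Shifts and turns lie within -1 to 1; 1 stands for 120 mm of shift or 45 degrees of turn. Its arguments: {"type":"object","properties":{"increments":{"type":"array","items":{"type":"array","items":{"type":"array","items":{"type":"number"}}}},"jaw":{"type":"number"}},"required":["increments"]}

```bash
ls; mkdir -p pics; cat > h.py <<'E'
import numpy as np, cv2
from plant import r
def grab(n,save=None):
    im=r.get_image(n)
    if save: cv2.imwrite('pics/'+save,im['pixels'][:,:,::-1])
    return im
def cloud(im):
    h,w=im['z_map'].shape; f=h/2/np.tan(np.radians(im['vfov'])/2)
    v,u=np.mgrid[:h,:w]; z=im['z_map']
    P=np.stack([(u-im['cx'])/f*z,-(v-im['cy'])/f*z,-z],-1)
    T=np.array(im['world_from_camera']); W=P@T[:3,:3].T+T[:3,3]; W[z==0]=np.nan
    return W
E
python3 - <<'E'
from h import *
for n in('scene','top'):
    im=grab(n,n+'0.png'); print(n,{k:im[k] for k in im if k not in('pixels','z_map')}); W=cloud(im); print(np.nanmin(W,(0,1)),np.nanmax(W,(0,1)))
    for t in 'square_board round_board dispenser spacer_low spacer_top slab block owl'.split():
        print(t,[(np.round(b['box']).tolist(),round(b['p'],2)) for b in r.boxes_of(n,t)[:3]])
s=r.read_state();print(s)
E
```

```text
pics
scene {'vfov': 49.594318087443476, 'cx': 282.0636466811929, 'cy': 208.34201623456417, 'world_from_camera': array([[ 0.10497838, -0.835102  ,  0.53998536,  1.02531227],
       [ 0.99446345,  0.09071385, -0.05304188, -0.0396288 ],
       [-0.00468877,  0.54256396,  0.84000141,  0.80469094],
       [ 0.        ,  0.        ,  0.        ,  1.        ]])}
[-1.52628314 -1.00612377 -0.76137595] [0.94845612 1.67519685 0.24818978]
square_board [([76.0, 231.0, 87.0, 68.0], 0.68)]
round_board [([382.0, 204.0, 74.0, 67.0], 0.78)]
dispenser [([263.0, 244.0, 40.0, 63.0], 0.66)]
spacer_low [([270.0, 236.0, 24.0, 6.0], 0.61)]
spacer_top [([268.0, 245.0, 31.0, 44.0], 0.72)]
slab [([262.0, 156.0, 38.0, 52.0], 0.6)]
block [([178.0, 147.0, 33.0, 52.0], 0.97)]
owl [([349.0, 133.0, 21.0, 35.0], 0.65)]
top {'vfov': 53.752389338364935, 'cx': 282.26065041611304, 'cy': 201.95410716052842, 'world_from_camera': array([[-0.02259128,  0.99628716, -0.08307545,  0.4899523 ],
       [-0.99886565, -0.02597742, -0.03990726, -0.0186657 ],
       [-0.04191718,  0.08207966,  0.99574388,  0.83946062],
       [ 0.    
[... 514 characters left out ...]
, 0.56)]
{'time': 0.9, 'qpos': array([-1.28823254,  0.5364096 , -0.00439303,  1.53789345,  0.00259818,
        1.06728684, -0.0712008 ]), 'joint_vel': array([-0.00053763, -0.0015491 , -0.00069166,  0.00062889, -0.00071246,
       -0.00030621,  0.0011882 ]), 'effort': array([ 1.42275701e-03, -5.70879006e+01,  9.91241187e-01, -2.51919204e+01,
       -5.60016185e-02,  1.10075728e-02,  3.91691731e-05]), 'eef_pos': array([0.22212574, 0.61086582, 0.40471229]), 'tool_rot': array([3.14158210e+00, 3.00056826e-05, 2.79285771e+00]), 'force': array([ 0.26623075, -0.07088935,  0.23067255]), 'moment': array([-0.01529685, -0.0234057 ,  0.05267395]), 'grasp_force': 0.0, 'gripper_width': 0.08811984346946168}
```

View images.

View pics/top0.png

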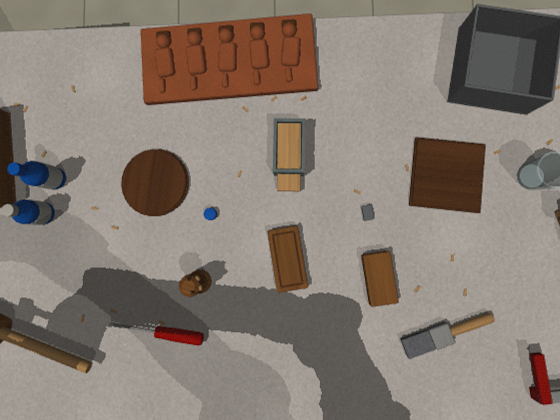

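View pics/scene0.png

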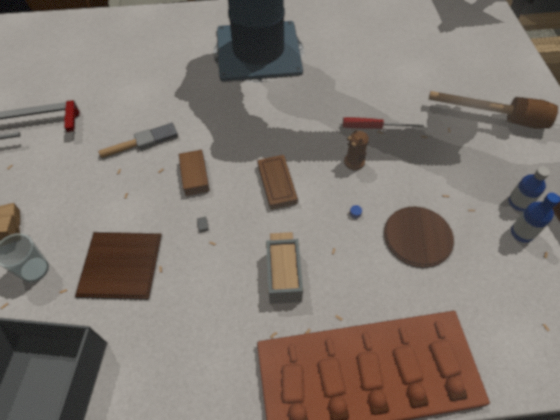

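The top view shows the slab (289,258), block (380,277), owl (195,283), dispenser with spacers (289,150), square board right (447,175) and round board left (155,182); scene view agrees with the networks' boxes.

```bash
cat >> h.py <<'E'
def rect(n,W,box,zlo,zhi,pad=6):
    x,y,w,h=[int(round(a)) for a in box]
    Q=W[max(0,y-pad):y+h+pad,max(0,x-pad):x+w+pad].reshape(-1,3); Q=Q[(Q[:,2]>zlo)&(Q[:,2]<zhi)]
    (c,s,a)=cv2.minAreaRect((Q[:,:2]*1000).astype(np.float32))
    if s[0]<s[1]: a+=90
    a=(a+90)%180-90
    print(n,'n',len(Q),'c',np.round(c,1),'size',np.round(sorted(s),1),'long-axis deg %.1f'%a,'zmed %.1f'%(1000*np.median(Q[:,2])),'mean',np.round(Q.mean(0)*1000,1))
E
python3 - <<'E'
from h import *
B={'square_board':(.006,.02),'dispenser':(.046,.062),'spacer_low':(.015,.032),'spacer_top':(.04,.0515),'slab':(.016,.03),'block':(.023,.04),'owl':(.03,.055),'owl ':(.06,.12)}
for n in('top','scene'):
    W=cloud(grab(n)); print(n)
    tb=W[(W[...,2]<.006)&(W[...,2]>-.01)&(W[...,0]<.85)&(abs(W[...,1])<.35)]
    print('table z',np.median(tb[:,2]))
    for t,(a,b) in B.items():
        bx=r.boxes_of(n,t.strip())
        if bx: rect(t,W,bx[0]['box'],a,b)
E
```

```text
top
table z 0.000807663337102027
square_board n 4916 c [ 606.1 -322.9] size [140.1 155.1] long-axis deg 82.3 zmed 12.4 mean [ 605.8 -314.5   12.2]
dispenser n 1582 c [666.2  -2.1] size [ 61.  105.1] long-axis deg -2.7 zmed 49.4 mean [665.9  -2.1  50.5]
spacer_low n 419 c [5.979e+02 2.000e-01] size [33.5 60.1] long-axis deg 87.9 zmed 24.5 mean [5.98e+02 5.00e-01 2.46e+01]
spacer_top n 1162 c [663.7  -2.1] size [ 61. 100.] long-axis deg -2.7 zmed 48.5 mean [665.6  -2.   48.3]
slab n 2002 c [447.5   6.7] size [ 61.9 123.9] long-axis deg 8.0 zmed 22.8 mean [447.3   6.4  22.7]
block n 1508 c [ 406.  -171.3] size [ 54.6 100.5] long-axis deg 7.2 zmed 30.6 mean [ 406.4 -170.5   30.6]
owl n 65 c [410.8 179.1] size [22.7 42.6] long-axis deg 36.2 zmed 43.3 mean [411.  173.7  43.1]
owl  n 432 c [406.5 181.5] size [37.4 44.1] long-axis deg 89.0 zmed 87.2 mean [407.  180.9  86.4]
scene
table z 0.0019296449749952593
square_board n 4778 c [ 611.7 -306.9] size [153.  171.6] long-axis deg 81.8 zmed 13.6 mean [ 611.9 -313.7   13.3]
dispenser n 1759 c [665.   -1.6] size [ 62.5 108.3] long-axis deg -2.6 zmed 50.4 mean [666.9  -1.5  51.5]
spacer_low n 165 c [587.4   1.7] size [17.3 45.6] long-axis deg 87.6 zmed 25.9 mean [588.1   1.3  25.8]
spacer_top n 1184 c [667.8  -1.8] size [ 62.5 101.1] long-axis deg -2.6 zmed 49.4 mean [667.9  -1.2  49.1]
slab n 1400 c [447.    7.2] size [ 62.2 126.1] long-axis deg 8.2 zmed 23.8 mean [451.    7.   23.7]
block n 971 c [ 405.5 -170.7] size [ 54.  102.2] long-axis deg 6.8 zmed 31.9 mean [ 410.1 -170.    31.6]
owl n 145 c [414.5 182.8] size [20.4 40.5] long-axis deg 69.1 zmed 42.7 mean [418.6 181.7  42.5]
owl  n 350 c [406.8 182.1] size [37.  43.6] long-axis deg 89.3 zmed 85.8 mean [411.6 181.5  83.2]
```

```bash
cat >> h.py <<'E'
def comp(n,W,box,zlo,zhi,pad=6,k=5):
    x,y,w,h=[int(round(a)) for a in box]
    S=W[max(0,y-pad):y+h+pad,max(0,x-pad):x+w+pad]; m=((S[...,2]>zlo)&(S[...,2]<zhi)).astype(np.uint8)
    m=cv2.morphologyEx(m,cv2.MORPH_OPEN,np.ones((k,k)))
    _,L,st,_=cv2.connectedComponentsWithStats(m); i=1+np.argmax(st[1:,4])
    V=W*np.nan; V[max(0,y-pad):y+h+pad,max(0,x-pad):x+w+pad][L==i]=S[L==i]
    rect(n,V,box,zlo,zhi,pad)
E
python3 - <<'E'
from h import *
for n in('top','scene'):
    W=cloud(grab(n)); 
    for k in (5,9,15):comp('board',W,r.boxes_of(n,'square_board')[0]['box'],.0075,.02,k=k)
    b=r.boxes_of(n,'spacer_low')[0]['box']
    for lo in (.016,.019,.021): comp('sp',W,b,lo,.029,k=3)
E
```

```text
board n 4570 c [ 606.8 -315.8] size [137.  137.6] long-axis deg 82.1 zmed 12.4 mean [ 605.9 -315.4   12.4]
board n 4390 c [ 606.9 -315.3] size [136.  136.1] long-axis deg 82.7 zmed 12.5 mean [ 605.2 -313.9   12.4]
board n 3555 c [ 606.8 -314.1] size [131.7 135.3] long-axis deg -9.1 zmed 12.5 mean [ 605.1 -305.8   12.5]
sp n 398 c [597.3   0.7] size [32.5 45.8] long-axis deg 88.1 zmed 24.7 mean [5.972e+02 3.000e-01 2.460e+01]
sp n 396 c [597.3   0.7] size [32.5 45.8] long-axis deg 88.1 zmed 24.7 mean [5.972e+02 2.000e-01 2.460e+01]
sp n 393 c [597.3   0.7] size [32.5 45.8] long-axis deg 88.1 zmed 24.7 mean [597.2   0.   24.6]
board n 4562 c [ 606.  -314.9] size [140.1 140.4] long-axis deg 82.8 zmed 13.7 mean [ 610.7 -314.3   13.5]
board n 4358 c [ 605.8 -315.1] size [139.5 140. ] long-axis deg 82.6 zmed 13.8 mean [ 610.9 -314.5   13.6]
board n 3465 c [ 606.8 -315.4] size [130.4 139.8] long-axis deg 82.6 zmed 13.8 mean [ 612.9 -311.9   13.7]
sp n 158 c [588.1   1.6] size [17.4 45.7] long-axis deg 88.9 zmed 25.6 mean [588.2   1.3  25.6]
sp n 158 c [588.1   1.6] size [17.4 45.7] long-axis deg 88.9 zmed 25.6 mean [588.2   1.3  25.6]
sp n 158 c [588.1   1.6] size [17.4 45.7] long-axis deg 88.9 zmed 25.6 mean [588.2   1.3  25.6]
```

```bash
cat >> h.py <<'E'
def plan(*goals):
    """goals: (x,y,z mm,yaw deg) ; prints total turn, then shift in tool axes after the turn, in units"""
    s=r.read_state(); p=np.array(s['eef_pos'])*1000; yaw=np.degrees(s['tool_rot'][2])
    print('t %.1f'%s['time'],'pos',np.round(p,1),'rot',np.round(np.degrees(s['tool_rot']),2),'w %.4f'%s['gripper_width'],'gf %.1f'%s['grasp_force'],'F',np.round(s['force'],1))
    for g in goals:
        d=(yaw-g[3]+180)%360-180; a=np.radians(g[3]); w=np.array(g[:3])-p
        sh=np.array([w[0]*np.cos(a)+w[1]*np.sin(a), w[0]*np.sin(a)-w[1]*np.cos(a), -w[2]])/120
        print('turn %.3f'%(d/45),'shift',np.round(sh,3)); p=np.array(g[:3],float); yaw=g[3]
E
python3 -c "
from h import *
plan((447.3,6.9,250,188.1),(447.3,6.9,169.5,188.1))"
```

```text
t 2.3 pos [222.2 610.8 404.7] rot [180.     0.   160.01] w 0.0880 gf 0.0 F [-1.1 -0.  -0.7]
turn -0.624 shift [-1.148 -5.247  1.29 ]
turn 0.000 shift [-0.     0.     0.671]
```

apply_moves([
  [[0,0,0,-0.125],[0,0,0,-0.125],[0,0,0,-0.125],[0,0,0,-0.125],[0,0,0,-0.125],[-0.065,-0.29,0.07,0],[-0.065,-0.29,0.07,0],[-0.065,-0.29,0.07,0],[-0.065,-0.29,0.07,0],[-0.065,-0.29,0.07,0],[-0.065,-0.29,0.07,0],[-0.065,-0.29,0.07,0]],
], jaw=1)

```text
time: 3.3
eef_pos: [0.3111, 0.3758, 0.3458]
tool_rot: [3.141, 0.001, -2.999]
force: [0.2, 0.6, 0.0]
gripper_width: 0.088
grasp_force: 0.0
```

apply_moves([
  [[-0.065,-0.29,0.07,0],[-0.065,-0.29,0.07,0],[-0.065,-0.29,0.07,0],[-0.065,-0.29,0.07,0],[-0.065,-0.29,0.07,0],[-0.065,-0.29,0.07,0],[-0.065,-0.29,0.07,0],[-0.065,-0.29,0.07,0],[-0.065,-0.29,0.07,0],[-0.065,-0.29,0.07,0],[-0.065,-0.29,0.07,0],[0,0,0,0]],
])

```text
time: 4.3
eef_pos: [0.4513, 0.0038, 0.2528]
tool_rot: [-3.138, 0.0, -3.009]
force: [0.1, 0.0, 0.1]
gripper_width: 0.0879
grasp_force: 0.0
```

```bash
python3 -c "
from h import *
plan((447.3,6.9,250,188.1),(447.3,6.9,169.5,188.1))"
```

```text
t 4.3 pos [451.3   3.8 252.8] rot [-1.7981e+02  2.0000e-02 -1.7241e+02] w 0.0879 gf 0.0 F [0.1 0.  0.1]
turn -0.011 shift [0.03  0.03  0.023]
turn 0.000 shift [-0.     0.     0.671]
```

apply_moves([
  [[0,0,0,-0.011],[0.03,0.03,0,0],[0,0,0.1,0],[0,0,0.1,0],[0,0,0.1,0],[0,0,0.1,0],[0,0,0.1,0],[0,0,0.06,0],[0,0,0,0],[0,0,0,0]],
])

```text
time: 5.13
eef_pos: [0.4455, 0.0147, 0.1865]
tool_rot: [3.141, -0.0, -2.989]
force: [-0.3, 0.4, 0.4]
gripper_width: 0.0882
grasp_force: 0.0
```

```bash
python3 -c "
from h import *
plan((447.3,6.9,169.5,188.1))"
```

```text
t 5.1 pos [445.5  14.7 186.5] rot [ 1.7998e+02 -2.0000e-02 -1.7126e+02] w 0.0882 gf 0.0 F [-0.3  0.4  0.4]
turn 0.014 shift [-0.006 -0.067  0.142]
```

apply_moves([
  [[0,0,0,0.014],[-0.006,-0.067,0,0],[0,0,0.07,0],[0,0,0.072,0],[0,0,0,0],[0,0,0,0],[0,0,0,0]],
])

```text
time: 5.72
eef_pos: [0.4474, 0.0058, 0.1691]
tool_rot: [3.142, -0.001, -3.002]
force: [-0.6, -0.5, 0.1]
gripper_width: 0.0884
grasp_force: 0.0
```

```bash
python3 -c "
from h import *
plan((447.3,6.9,169.5,188.1))"
```

```text
t 5.7 pos [447.4   5.8 169.1] rot [ 1.8000e+02 -4.0000e-02 -1.7199e+02] w 0.0884 gf 0.0 F [-0.6 -0.5  0.1]
turn -0.002 shift [-0.     0.009 -0.004]
```

Close, then lift slowly.

apply_moves([
  [[0,0,0,0],[0,0,0,0],[0,0,0,0],[0,0,0,0],[0,0,0,0],[0,0,0,0],[0,0,0,0],[0,0,0,0]],
], jaw=0)

```text
time: 6.38
eef_pos: [0.4477, 0.0058, 0.1694]
tool_rot: [3.142, 0.0, -3.002]
force: [-0.7, 1.0, 2.3]
gripper_width: 0.0619
grasp_force: 30.0
```

apply_moves([
  [[0,0,0,0],[0,0,-0.1,0],[0,0,-0.1,0],[0,0,-0.15,0],[0,0,-0.15,0],[0,0,-0.1,0],[0,0,0,0],[0,0,0,0],[0,0,0,0]],
])

```text
time: 7.13
eef_pos: [0.4472, 0.0058, 0.2406]
tool_rot: [3.142, -0.001, -3.002]
force: [0.6, 0.1, -1.9]
gripper_width: 0.0617
grasp_force: 30.0
```

```bash
python3 -c "
from h import *
im=grab('scene','s1.png')
plan((606.5,-315.2,241,172.5),(606.5,-315.2,183,172.5))"
```

```text
t 7.2 pos [447.1   5.8 240.4] rot [ 1.8000e+02 -9.0000e-02 -1.7199e+02] w 0.0617 gf 30.0 F [ 0.   0.4 -1.4]
turn 0.345 shift [-1.666 -2.478 -0.005]
turn 0.000 shift [0.    0.    0.483]
```

View pics/s1.png

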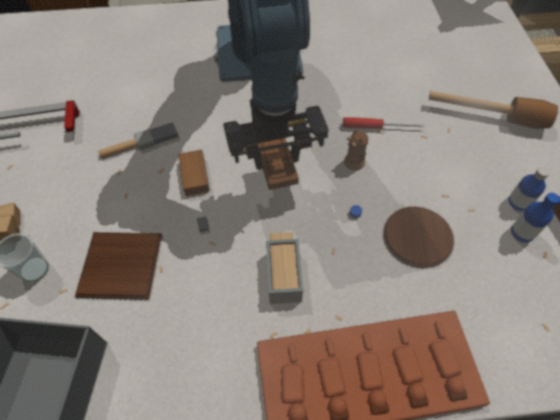

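apply_moves([
  [[0,0,0,0.115],[0,0,0,0.115],[0,0,0,0.115],[-0.06,-0.09,0,0],[-0.12,-0.18,0,0],[-0.14,-0.21,0,0],[-0.14,-0.21,0,0],[-0.14,-0.21,0,0],[-0.14,-0.21,0,0],[-0.14,-0.21,0,0],[-0.14,-0.21,0,0],[-0.14,-0.21,0,0]],
])

```text
time: 8.18
eef_pos: [0.5582, -0.2207, 0.2398]
tool_rot: [3.141, -0.002, 3.01]
force: [1.2, -0.9, -1.7]
gripper_width: 0.0617
grasp_force: 30.0
```

apply_moves([
  [[-0.14,-0.21,0,0],[-0.14,-0.21,0,0],[-0.14,-0.21,0,0],[-0.086,-0.118,0,0],[-0.04,-0.06,0,0],[0,0,0,0],[0,0,0,0],[0,0,0,0],[0,0,0,0],[0,0,0,0]],
])

```text
time: 9.02
eef_pos: [0.6105, -0.3228, 0.2413]
tool_rot: [3.141, -0.0, 3.012]
force: [0.6, -0.2, 0.0]
gripper_width: 0.0619
grasp_force: 30.0
```

```bash
python3 -c "
from h import *
im=grab('top','t1.png');W=cloud(im)
plan((606.5,-315.2,241,172.5),(606.5,-315.2,184,172.5))
# edge lines of the board top, robustly
m=(W[...,2]>.0085)&(W[...,2]<.0175)&(np.hypot(W[...,0]-.6065,W[...,1]+.3152)<.13)
P=W[m][:,:2]*1000; a=np.radians(-7.5)
c=np.array([606.5,-315.2]);Q=(P-c)@np.array([[np.cos(a),-np.sin(a)],[np.sin(a),np.cos(a)]])
for ax in(0,1):
  o=1-ax
  for sg in(-1,1):
    pts=[]
    for t in range(-56,57,8):
      q=Q[(abs(Q[:,o]-t)<4)&(Q[:,ax]*sg>50)&(Q[:,ax]*sg<76)]
      if len(q)>3: pts.append((t,np.max(q[:,ax]*sg)*sg))
    pts=np.array(pts)
    if len(pts)>4:
      k=np.polyfit(pts[:,0],pts[:,1],1); print(ax,sg,len(pts),'slope deg %.2f off %.1f'%(np.degrees(k[0]),k[1]),np.round(pts[:,1],1))
"
```

```text
t 9.1 pos [ 610.6 -323.1  241.4] rot [ 1.7997e+02 -1.0000e-02  1.7255e+02] w 0.0620 gf 30.0 F [ 0.2 -0.6 -1. ]
turn 0.001 shift [0.042 0.06  0.004]
turn 0.000 shift [0.    0.    0.475]
0 -1 15 slope deg 0.43 off -68.2 [-68.6 -69.1 -68.4 -67.2 -67.8 -68.5 -69.1 -68.2 -68.7 -68.4 -68.8 -67.6
 -66.5 -67.7 -68.2]
1 1 15 slope deg -0.35 off 68.6 [67.3 69.1 70.2 68.9 69.6 70.1 69.  66.  68.2 67.1 69.2 68.7 68.8 67.7
 68.8]
```

View pics/t1.png

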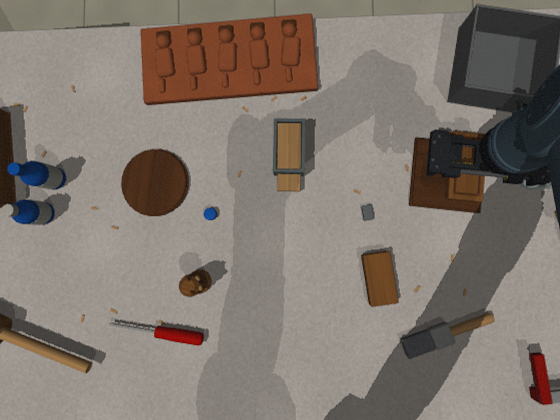

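```bash
cat >> h.py <<'E'
def toplane(im,uv,z):
    uv=np.asarray(uv,float).reshape(-1,2); f=210/np.tan(np.radians(im['vfov'])/2); T=np.array(im['world_from_camera'])
    d=np.c_[(uv[:,0]-im['cx'])/f,-(uv[:,1]-im['cy'])/f,-np.ones(len(uv))]@T[:3,:3].T
    return (T[:3,3]+d*((z-T[2,3])/d[:,2])[:,None])[:,:2]*1000
def sides(P):
    """robust square/rect from contour points (mm): lines on four sides"""
    (c,s,a)=cv2.minAreaRect(P.astype(np.float32)); c=np.array(c); out=[]
    for i in range(4):
        t=np.radians(a+90*i); e=np.array([np.cos(t),np.sin(t)]); n=np.array([-e[1],e[0]]); h=(s[1] if i%2==0 else s[0])/2; l=(s[0] if i%2==0 else s[1])/2
        q=P[(abs((P-c)@n-h)<6)&(abs((P-c)@e)<l*.8)]
        vx,vy,x0,y0=cv2.fitLine(q.astype(np.float32),cv2.DIST_HUBER,0,.01,.01).ravel()
        g=np.degrees(np.arctan2(vy,vx)); out.append(((g+45)%90-45,(np.array([x0,y0])-c)@n))
    o=np.array(out); print('angles',np.round(o[:,0],2),'mean %.2f'%o[:,0].mean(),'offs',np.round(o[:,1],1),'c',np.round(c,1))
    t=np.radians(a); n0=np.array([-np.sin(t),np.cos(t)]); n1=np.array([-np.cos(t),-np.sin(t)])
    print('   centre',np.round(c+n0*(o[0,1]-o[2,1])/2+n1*(o[1,1]-o[3,1])/2,1))
E
python3 - <<'E'
from h import *
for n,bx in(('top',(411,140,77,76)),('scene',(76,231,87,68))):
    im=grab(n); I=cv2.imread('pics/%s0.png'%n); x,y,w,h=bx; m=np.zeros(I.shape[:2],np.uint8)
    S=I[y-6:y+h+6,x-6:x+w+6].astype(int); b=((S[...,2]-S[...,0]>18)&(S.sum(-1)<260)).astype(np.uint8)
    b=cv2.morphologyEx(cv2.morphologyEx(b,cv2.MORPH_CLOSE,np.ones((5,5))),cv2.MORPH_OPEN,np.ones((7,7)))
    m[y-6:y+h+6,x-6:x+w+6]=b
    c=max(cv2.findContours(m,0,cv2.CHAIN_APPROX_NONE)[0],key=cv2.contourArea)
    print(n,cv2.contourArea(c)); sides(toplane(im,c,.012))
E
```

```text
top 4767.5
angles [-7.68 -7.91 -7.64 -7.67] mean -7.72 offs [68.1 68.5 68.1 68.3] c [ 605.5 -313.1]
   centre [ 605.5 -313.2]
scene 4433.0
angles [-7.72 -7.6  -6.13 -7.79] mean -7.31 offs [67.3 67.9 67.7 67.3] c [ 608.2 -314.4]
   centre [ 608.4 -314.7]
```

```bash
python3 -c "
from h import *
plan((606.5,-314.8,241,172.3),(606.5,-314.8,184,172.3))"
```

```text
t 9.2 pos [ 610.6 -323.5  241.5] rot [179.99   0.   172.52] w 0.0615 gf 30.0 F [ 0.2  0.1 -1.3]
turn 0.005 shift [0.043 0.068 0.004]
turn 0.000 shift [0.    0.    0.475]
```

apply_moves([
  [[0,0,0,0.005],[0.043,0.068,0,0],[0,0,0.08,0],[0,0,0.1,0],[0,0,0.1,0],[0,0,0.1,0],[0,0,0.06,0],[0,0,0.02,0],[0,0,0,0],[0,0,0,0],[0,0,0,0]],
])

```text
time: 10.08
eef_pos: [0.6069, -0.3156, 0.1867]
tool_rot: [-3.141, 0.001, 3.006]
force: [1.3, 0.7, -1.5]
gripper_width: 0.0617
grasp_force: 30.0
```

```bash
python3 -c "
from h import *
plan((606.5,-314.8,181.3,172.3))"
```

```text
t 10.1 pos [ 606.9 -315.6  186.7] rot [-1.7997e+02  7.0000e-02  1.7225e+02] w 0.0617 gf 30.0 F [ 1.3  0.7 -1.5]
turn -0.001 shift [0.004 0.006 0.045]
```

apply_moves([
  [[0.004,0.006,0.02,0],[0,0,0.015,0],[0,0,0.01,0],[0,0,0,0],[0,0,0,0]],
])

```text
time: 10.5
eef_pos: [0.6063, -0.3145, 0.1815]
tool_rot: [3.142, 0.0, 3.007]
force: [-1.9, 1.1, 4.3]
gripper_width: 0.0614
grasp_force: 30.0
```

apply_moves([
  [[0,0,0,0],[0,0,0,0],[0,0,0,0],[0,0,0,0],[0,0,0,0],[0,0,0,0],[0,0,-0.15,0],[0,0,-0.3,0],[0,0,-0.3,0],[0,0,0,0],[0,0,0,0],[0,0,0,0]],
], jaw=1)

```text
time: 11.5
eef_pos: [0.6059, -0.3144, 0.2703]
tool_rot: [3.141, -0.001, 3.007]
force: [-0.2, 0.3, -1.5]
gripper_width: 0.0877
grasp_force: 0.0
```

```bash
python3 -c "
from h import *
plan((575,0,241,177.5))"
```

```text
t 11.5 pos [ 605.9 -314.4  270.3] rot [ 1.7999e+02 -3.0000e-02  1.7226e+02] w 0.0877 gf 0.0 F [-0.2  0.3 -1.5]
turn -0.116 shift [0.371 2.606 0.244]
```

apply_moves([
  [[0,0,0,-0.117],[0.03,0.26,0,0],[0.03,0.26,0,0],[0.03,0.26,0,0],[0.03,0.26,0,0],[0.03,0.26,0,0],[0.03,0.26,0,0],[0.03,0.26,0,0],[0.03,0.26,0,0],[0.03,0.26,0,0],[0.03,0.26,0,0],[0,0,0,0]],
])

```text
time: 12.5
eef_pos: [0.5824, 0.0068, 0.2688]
tool_rot: [3.137, -0.004, 3.108]
force: [0.9, 1.0, -0.0]
gripper_width: 0.088
grasp_force: 0.0
```

apply_moves([
  [[0,0,0,0],[0,0,0,0],[0,0,0,0]],
])

```text
time: 12.75
eef_pos: [0.5834, -0.003, 0.2699]
tool_rot: [-3.14, -0.001, 3.096]
force: [1.1, 0.1, 0.9]
gripper_width: 0.0878
grasp_force: 0.0
```

```bash
cat >> h.py <<'E'
def look(im,W,zs,tag):
    """rect fit, near board, of points within +-3.5 mm of height z (mm) """
    for z in zs:
        m=((abs(W[...,2]*1000-z)<3.5)&(np.hypot(W[...,0]-.6065,W[...,1]+.3148)<.115)).astype(np.uint8)
        m=cv2.morphologyEx(m,cv2.MORPH_OPEN,np.ones((3,3)))
        c=max(cv2.findContours(m,0,cv2.CHAIN_APPROX_NONE)[0],key=cv2.contourArea)[:,0]
        print(tag,z,cv2.contourArea(c)); sides(W[c[:,1],c[:,0],:2]*1000)
E
python3 - <<'E'
from h import *
plan((597,.5,240,177.5),(597,.5,179.5,177.5))
for n,b in(('top',.8),('scene',1.9)):
    im=grab(n,n+'2.png'); W=cloud(im); look(im,W,[12+b,34+b],n)
E
```

```text
t 12.8 pos [583.4  -3.  269.9] rot [-1.7993e+02 -7.0000e-02  1.7740e+02] w 0.0878 gf 0.0 F [1.1 0.1 0.9]
turn -0.002 shift [-0.112  0.034  0.249]
turn 0.000 shift [0.    0.    0.504]
top 12.8 1063.0
angles [-6.43 -7.62 -5.25 -7.99] mean -6.82 offs [64.7 16.  64.7 16.5] c [ 613.2 -267.8]
   centre [ 613.2 -267.6]
top 34.8 1920.5
angles [-7.04 -7.49 -8.07 -8.05] mean -7.66 offs [60.5 29.1 59.8 30.1] c [ 605.4 -313.8]
   centre [ 605.2 -313.3]
scene 13.9 1037.5Traceback (most recent call last):
  File "<stdin>", line 4, in <module>
  File "h.py", line 56, in look
    print(tag,z,cv2.contourArea(c)); sides(W[c[:,1],c[:,0],:2]*1000)
                                     ~~~~~^^^^^^^^^^^^^^^^^^^^^^^^^^
  File "h.py", line 45, in sides
    vx,vy,x0,y0=cv2.fitLine(q.astype(np.float32),cv2.DIST_HUBER,0,.01,.01).ravel()
                ~~~~~~~~~~~^^^^^^^^^^^^^^^^^^^^^^^^^^^^^^^^^^^^^^^^^^^^^^^
cv2.error: OpenCV(4.12.0) /io/opencv/modules/imgproc/src/linefit.cpp:50: error: (-215:Assertion failed) count > 0 in function 'fitLine2D_wods'
```

View pics/top2.png

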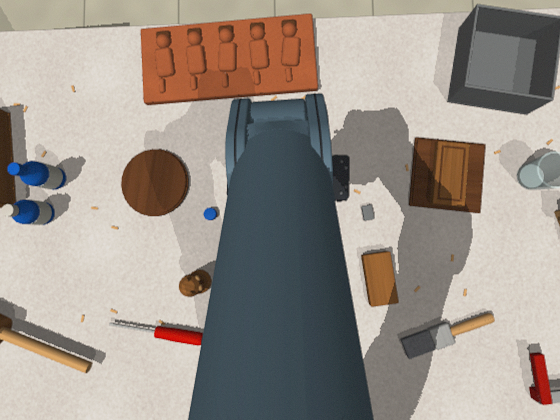

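The slab lies on the board at (452,174), apparently square and near centre. Now exact centring.

```bash
python3 - <<'E'
from h import *
for n,b in(('top',.8),('scene',1.9)):
    im=grab(n); W=cloud(im); near=np.hypot(W[...,0]-.6065,W[...,1]+.3148)<.115
    I=cv2.imread('pics/%s0.png'%n)
    for lo,k in((7.5,7),(28,5)):
        m=((W[...,2]*1000>lo)&near).astype(np.uint8); m=cv2.morphologyEx(m,cv2.MORPH_OPEN,np.ones((k,k)))
        c=max(cv2.findContours(m,0,cv2.CHAIN_APPROX_NONE)[0],key=cv2.contourArea)[:,0]
        print(n,lo,cv2.contourArea(c))
        try:
            sides(W[c[:,1],c[:,0],:2]*1000); sides(toplane(im,c,.012 if lo<10 else .034))
        except Exception as e: print('x')
E
```

```text
top 7.5 4316.0
angles [-6.99 -5.92 -6.72 -7.33] mean -6.74 offs [65.4 66.5 66.2 65.8] c [ 607.  -315.8]
   centre [ 607.4 -316.2]
angles [-6.5  -7.01 -7.48 -7.34] mean -7.08 offs [64.7 66.6 66.  65. ] c [ 606.4 -314.9]
   centre [ 607.  -315.8]
top 28 1971.0
angles [-8.56 -7.44 -7.71 -7.57] mean -7.82 offs [60.9 29.2 60.2 30.7] c [ 605.5 -314. ]
   centre [ 605.3 -313.2]
angles [-8.97 -7.46 -7.31 -7.25] mean -7.75 offs [60.7 30.5 60.7 30.2] c [ 605.3 -312.7]
   centre [ 605.3 -312.8]
scene 7.5 4518.0
angles [-7.72 -7.65 -8.06 -7.03] mean -7.62 offs [68.5 67.9 68.1 66.7] c [ 606.3 -315.3]
   centre [ 606.  -315.8]
angles [-6.18 -7.74 -8.   -6.37] mean -7.07 offs [72.6 67.9 71.7 66.1] c [ 603.8 -313.9]
   centre [ 603.2 -314.7]
scene 28 1895.5
angles [-7.23 -9.06 -7.28 -8.06] mean -7.91 offs [60.6 29.2 61.6 30.4] c [ 605.2 -313.2]
   centre [ 605.8 -312.7]
angles [-6.18 -8.55 -6.14 -8.37] mean -7.31 offs [62.1 30.9 62.1 30.2] c [ 605.9 -312.2]
   centre [ 605.9 -312.6]
```

```bash
python3 - <<'E'
import cv2
I=cv2.imread('pics/top2.png')[130:220,402:495]; cv2.imwrite('pics/crop2.png',cv2.resize(I,None,fx=6,fy=6,interpolation=cv2.INTER_CUBIC))
E
```

```text
(no output)
```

View pics/crop2.png

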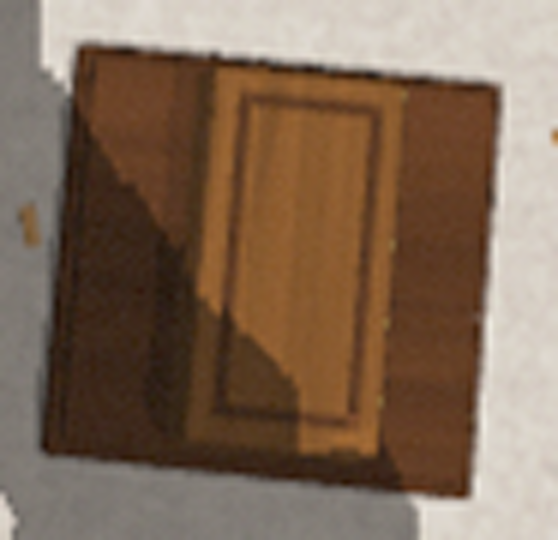

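apply_moves([
  [[-0.112,0.034,0,-0.002],[0,0,0.1,0],[0,0,0.15,0],[0,0,0.15,0],[0,0,0.1,0],[0,0,0,0],[0,0,0,0],[0,0,0,0]],
])

```text
time: 13.62
eef_pos: [0.5975, 0.0021, 0.2112]
tool_rot: [3.142, 0.001, 3.1]
force: [0.3, 0.3, 0.2]
gripper_width: 0.0881
grasp_force: 0.0
```

```bash
python3 -c "
from h import *
plan((597,.5,179.5,177.5))"
```

```text
t 13.6 pos [597.5   2.1 211.2] rot [1.800e+02 5.000e-02 1.776e+02] w 0.0881 gf 0.0 F [0.3 0.3 0.2]
turn 0.002 shift [ 0.004 -0.013  0.264]
```

apply_moves([
  [[0.004,-0.013,0,0.002],[0,0,0.1,0],[0,0,0.1,0],[0,0,0.064,0],[0,0,0,0],[0,0,0,0],[0,0,0,0]],
])

```text
time: 14.2
eef_pos: [0.5968, 0.0007, 0.1789]
tool_rot: [-3.142, -0.0, 3.098]
force: [-0.4, -0.4, 0.5]
gripper_width: 0.0879
grasp_force: 0.0
```

```bash
python3 -c "
from h import *
plan((597,.5,179.5,177.5),(597-70,.5+3,179.5,177.5))"
```

```text
t 14.2 pos [596.8   0.7 178.9] rot [-180.     -0.    177.52] w 0.0879 gf 0.0 F [-0.4 -0.4  0.5]
turn 0.001 shift [-0.002 -0.001 -0.005]
turn 0.000 shift [ 0.584 -0.    -0.   ]
```

apply_moves([
  [[0,0,0,0],[0,0,0,0],[0,0,0,0],[0,0,0,0],[0,0,0,0],[0,0,0,0],[0,0,0,0],[0,0,0,0],[0,0,0,0],[0,0,0,0]],
], jaw=0)

```text
time: 15.03
eef_pos: [0.5968, 0.0007, 0.1791]
tool_rot: [3.142, 0.0, 3.098]
force: [-0.3, -0.4, 1.7]
gripper_width: 0.0455
grasp_force: 30.0
```

apply_moves([
  [[0.03,0,0,0],[0.05,0,0,0],[0.07,0,0,0],[0.07,0,0,0],[0.07,0,0,0],[0.07,0,0,0],[0.07,0,0,0],[0.07,0,0,0],[0.07,0,0,0],[0.05,0,0,0],[0.03,0,0,0],[0,0,0,0]],
])

```text
time: 16.03
eef_pos: [0.5179, 0.0041, 0.1789]
tool_rot: [-3.141, -0.001, 3.098]
force: [0.4, -0.6, -0.5]
gripper_width: 0.0458
grasp_force: 30.0
```

```bash
python3 -c "
from h import *
grab('scene','s3.png')
plan((520,3.5,240,177.5))"
```

```text
t 16.1 pos [518.6   4.1 179. ] rot [-1.8000e+02 -1.0000e-02  1.7753e+02] w 0.0458 gf 30.0 F [-0.1  0.3 -0.9]
turn 0.001 shift [-0.012 -0.004 -0.508]
```

View pics/s3.png

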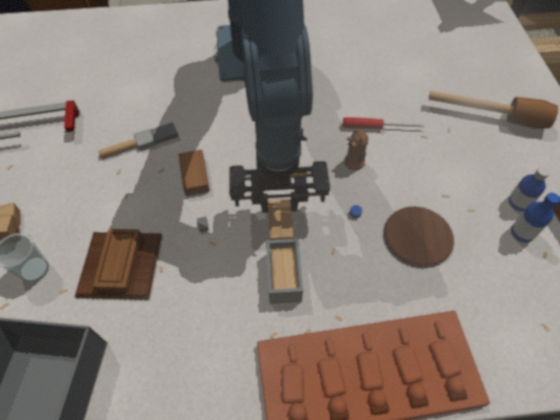

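The spacer is out, held at (280,220), just clear of the dispenser front at about (284,240). Lift and measure how it sits.

apply_moves([
  [[0,0,-0.1,0],[0,0,-0.15,0],[0,0,-0.15,0],[0,0,-0.15,0],[0,0,-0.1,0],[0,0,0,0],[0,0,0,0],[0,0,0,0],[0,0,0,0]],
])

```text
time: 16.83
eef_pos: [0.5185, 0.004, 0.2563]
tool_rot: [-3.141, -0.001, 3.098]
force: [-0.0, -0.0, -0.8]
gripper_width: 0.0456
grasp_force: 30.0
```

```bash
python3 - <<'E'
from h import *
plan()
im=grab('scene','s4.png'); W=cloud(im)*1000
m=(W[...,0]>530)&(W[...,0]<612)&(abs(W[...,1]-2)<40)&(W[...,2]>60); Q=W[m]
print(len(Q)); 
for t in range(532,600,5):
    q=Q[abs(Q[:,0]-t)<2.5]; 
    if len(q): print(t,len(q),'z %.1f'%np.median(q[:,2]),'y %.1f %.1f'%(q[:,1].min(),q[:,1].max()))
print('rear x',np.sort(Q[:,0])[-12:].round(1))
print('disp top', end=' '); m=(abs(W[...,0]-666)<35)&(abs(W[...,1]+2)<18); print(np.median(W[m],0).round(1))
E
```

```text
t 16.8 pos [518.5   4.  256.3] rot [-1.7999e+02 -8.0000e-02  1.7753e+02] w 0.0456 gf 30.0 F [-0.  -0.  -0.8]
9000
532 618 z 459.0 y -38.0 41.6
537 1132 z 293.0 y -38.0 42.0
542 1197 z 344.6 y -37.6 41.7
547 1359 z 344.7 y -38.0 41.3
552 1943 z 347.5 y -38.0 41.9
557 1624 z 413.7 y -37.9 42.0
562 637 z 422.0 y -36.3 41.9
567 160 z 417.6 y -36.1 24.2
572 61 z 102.7 y -19.4 25.4
577 59 z 102.4 y -19.9 24.8
582 54 z 102.5 y -20.4 24.0
587 63 z 103.0 y -20.9 23.5
592 93 z 98.7 y -21.1 23.1
rear x [592.  592.  592.1 592.1 592.3 592.3 592.3 592.9 593.  593.  593.5 593.9]
disp top [667.2  -2.1  37.6]
```

```bash
python3 -c "
from h import *
plan((577.9,-311,256,172.3),(577.9,-311,205,172.3))"
```

```text
t 16.9 pos [518.5   4.1 256.2] rot [-1.7999e+02 -9.0000e-02  1.7753e+02] w 0.0457 gf 30.0 F [-0.3 -0.1  0.1]
turn 0.116 shift [-8.430e-01 -2.535e+00  2.000e-03]
turn 0.000 shift [0.    0.    0.425]
```

apply_moves([
  [[0,0,0,0.058],[0,0,0,0.058],[-0.04,-0.12,0,0],[-0.06,-0.18,0,0],[-0.07,-0.2,0,0],[-0.07,-0.22,0,0],[-0.07,-0.22,0,0],[-0.07,-0.22,0,0],[-0.07,-0.22,0,0],[-0.07,-0.22,0,0],[-0.07,-0.22,0,0],[-0.07,-0.22,0,0]],
])

```text
time: 17.88
eef_pos: [0.5643, -0.2504, 0.256]
tool_rot: [3.141, -0.002, 3.007]
force: [-0.3, 0.3, -1.0]
gripper_width: 0.0459
grasp_force: 30.0
```

apply_moves([
  [[-0.07,-0.2,0,0],[-0.06,-0.16,0,0],[-0.053,-0.135,0,0],[0,0,0,0],[0,0,0,0],[0,0,0,0],[0,0,0,0],[0,0,0,0]],
])

```text
time: 18.55
eef_pos: [0.5785, -0.3094, 0.2568]
tool_rot: [3.141, -0.001, 3.009]
force: [1.0, -0.1, 0.8]
gripper_width: 0.0455
grasp_force: 30.0
```

```bash
python3 -c "
from h import *
plan((577.9,-311,256,172.3),(577.9,-311,205,172.3))"
```

```text
t 18.6 pos [ 578.5 -309.4  256.8] rot [ 1.7995e+02 -3.0000e-02  1.7240e+02] w 0.0455 gf 30.0 F [ 1.  -0.1  0.8]
turn 0.002 shift [ 0.003 -0.013  0.007]
turn 0.000 shift [0.    0.    0.425]
```

apply_moves([
  [[0.003,-0.013,0,0.002],[0,0,0.08,0],[0,0,0.12,0],[0,0,0.12,0],[0,0,0.08,0],[0,0,0.02,0],[0,0,0,0],[0,0,0,0],[0,0,0,0]],
])

```text
time: 19.3
eef_pos: [0.578, -0.3127, 0.2071]
tool_rot: [-3.141, 0.001, 3.006]
force: [0.1, 0.3, 0.3]
gripper_width: 0.0459
grasp_force: 30.0
```

```bash
python3 -c "
from h import *
plan((577.9,-311,201.5,172.3))"
```

```text
t 19.3 pos [ 578.  -312.7  207.1] rot [-1.7998e+02  6.0000e-02  1.7221e+02] w 0.0459 gf 30.0 F [0.1 0.3 0.3]
turn -0.002 shift [0.003 0.014 0.047]
```

apply_moves([
  [[0.003,0.014,0.02,-0.002],[0,0,0.015,0],[0,0,0.014,0],[0,0,0,0],[0,0,0,0],[0,0,0,0]],
])

```text
time: 19.8
eef_pos: [0.5778, -0.3106, 0.2011]
tool_rot: [3.141, 0.0, 3.007]
force: [-1.7, 0.8, 5.0]
gripper_width: 0.0459
grasp_force: 30.0
```

```bash
python3 -c "
from h import *
plan((577.9,-311,201.5,172.3))"
```

```text
t 19.8 pos [ 577.8 -310.6  201.1] rot [1.7999e+02 3.0000e-02 1.7231e+02] w 0.0459 gf 30.0 F [-1.7  0.8  5. ]
turn 0.000 shift [-0.001 -0.003 -0.003]
```

Contact. Release, rise, then go to the block.

apply_moves([
  [[0,0,0,0],[0,0,0,0],[0,0,0,0],[0,0,0,0],[0,0,0,0],[0,0,0,0],[0,0,0,0],[0,0,-0.15,0],[0,0,-0.25,0],[0,0,-0.25,0],[0,0,0,0],[0,0,0,0]],
], jaw=1)

```text
time: 20.8
eef_pos: [0.5783, -0.3112, 0.2807]
tool_rot: [-3.14, 0.004, 3.007]
force: [0.0, 1.1, -0.1]
gripper_width: 0.0883
grasp_force: 0.0
```

```bash
python3 -c "
from h import *
plan((405.8,-171,250,187),(405.8,-171,178,187))"
```

```text
t 20.8 pos [ 578.3 -311.2  280.7] rot [-179.93    0.22  172.3 ] w 0.0883 gf 0.0 F [ 0.   1.1 -0.1]
turn -0.327 shift [1.284 1.335 0.256]
turn 0.000 shift [-0.   0.   0.6]
```

apply_moves([
  [[0,0,0,-0.109],[0,0,0,-0.109],[0,0,0,-0.109],[0.15,0.15,0,0],[0.2,0.21,0.03,0],[0.2,0.21,0.03,0],[0.2,0.21,0.05,0],[0.2,0.21,0.05,0],[0.18,0.19,0.05,0],[0.1,0.105,0.04,0],[0.054,0.05,0,0],[0,0,0,0]],
])

```text
time: 21.8
eef_pos: [0.4035, -0.1696, 0.248]
tool_rot: [3.14, -0.003, -3.018]
force: [0.3, -0.8, 0.5]
gripper_width: 0.0883
grasp_force: 0.0
```

apply_moves([
  [[0,0,0,0],[0,0,0,0],[0,0,0,0],[0,0,0,0]],
])

```text
time: 22.13
eef_pos: [0.4059, -0.1712, 0.2489]
tool_rot: [-3.141, 0.001, -3.02]
force: [-0.1, -0.9, -0.2]
gripper_width: 0.0882
grasp_force: 0.0
```

```bash
python3 - <<'E'
from h import *
plan((405.8,-171,178,187))
for n,b in(('top',.8),('scene',1.9)):
    im=grab(n,n+'5.png'); W=cloud(im)
    for lo,k in ((30,5),(42,3)):
        m=((W[...,2]*1000>lo)&(np.hypot(W[...,0]-.6065,W[...,1]+.3148)<.1)).astype(np.uint8); m=cv2.morphologyEx(m,cv2.MORPH_OPEN,np.ones((k,k)))
        c=max(cv2.findContours(m,0,cv2.CHAIN_APPROX_NONE)[0],key=cv2.contourArea)[:,0]
        P=W[c[:,1],c[:,0]]*1000; print(n,lo,cv2.contourArea(c),'z %.1f'%np.median(W[m>0][:,2]*1000))
        try: sides(P[:,:2])
        except Exception: print(cv2.minAreaRect(P[:,:2].astype(np.float32)))
I=cv2.imread('pics/top5.png')[130:220,402:495]; cv2.imwrite('pics/crop5.png',cv2.resize(I,None,fx=6,fy=6,interpolation=cv2.INTER_CUBIC))
E
```

```text
t 22.1 pos [ 405.9 -171.2  248.9] rot [-1.7997e+02  6.0000e-02 -1.7302e+02] w 0.0882 gf 0.0 F [-0.1 -0.9 -0.2]
turn -0.000 shift [0.001 0.002 0.591]
top 30 1949.5 z 44.8
angles [-7.93 -7.89 -7.06 -7.75] mean -7.66 offs [61.  29.5 60.4 30.2] c [ 605.6 -313.8]
   centre [ 605.3 -313.4]
top 42 1106.5 z 46.5
angles [-8.2  -8.65 -7.79 -7.97] mean -8.15 offs [44.7 22.  43.7 22.4] c [ 606.9 -313.9]
   centre [ 606.4 -313.6]
scene 30 1859.0 z 46.0
angles [-5.62 -7.89 -8.9  -8.01] mean -7.60 offs [60.7 29.5 61.1 30.3] c [ 605.3 -313.1]
   centre [ 605.5 -312.8]
scene 42 1058.5 z 47.8
angles [-10.03  -7.81  -7.06  -7.93] mean -8.21 offs [43.9 21.8 44.1 22.9] c [ 606.3 -313.7]
   centre [ 606.5 -313.1]
```

View pics/crop5.png

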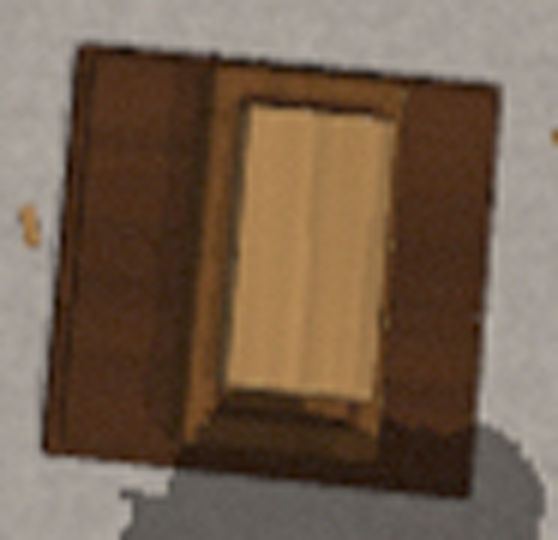

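The spacer sits on the slab within about 1 mm. Descend on the block.

apply_moves([
  [[0,0.002,0.08,0],[0,0,0.12,0],[0,0,0.12,0],[0,0,0.12,0],[0,0,0.1,0],[0,0,0.05,0],[0,0,0,0],[0,0,0,0],[0,0,0,0]],
])

```text
time: 22.98
eef_pos: [0.4053, -0.1704, 0.1783]
tool_rot: [-3.141, 0.001, -3.019]
force: [-0.1, 0.7, 0.4]
gripper_width: 0.0882
grasp_force: 0.0
```

```bash
python3 -c "
from h import *
plan((405.8,-171,178,187))"
```

```text
t 23.0 pos [ 405.3 -170.4  178.3] rot [-1.7998e+02  3.0000e-02 -1.7299e+02] w 0.0882 gf 0.0 F [-0.1  0.7  0.4]
turn 0.000 shift [-0.004 -0.005  0.002]
```

apply_moves([
  [[0,0,0,0],[0,0,0,0],[0,0,0,0],[0,0,0,0],[0,0,0,0],[0,0,0,0],[0,0,0,0],[0,0,0,0]],
], jaw=0)

```text
time: 23.65
eef_pos: [0.4052, -0.1704, 0.1781]
tool_rot: [-3.141, 0.0, -3.019]
force: [-0.3, 0.1, 4.2]
gripper_width: 0.0538
grasp_force: 30.0
```

apply_moves([
  [[0,0,0,0],[0,0,-0.1,0],[0,0,-0.15,0],[0,0,-0.15,0],[0,0,-0.15,0],[0,0,-0.1,0],[0,0,-0.05,0],[0,0,0,0],[0,0,0,0],[0,0,0,0],[0,0,0,0]],
])

```text
time: 24.57
eef_pos: [0.4047, -0.1702, 0.2611]
tool_rot: [3.141, -0.002, -3.019]
force: [0.7, -0.1, -0.2]
gripper_width: 0.0538
grasp_force: 30.0
```

```bash
python3 -c "
from h import *
plan((605.5,-314.6,263,172.3),(605.5,-314.6,230,172.3))"
```

```text
t 24.6 pos [ 404.7 -170.2  261.1] rot [ 1.7996e+02 -9.0000e-02 -1.7298e+02] w 0.0538 gf 30.0 F [ 0.7 -0.1 -0.2]
turn 0.327 shift [-1.819 -0.968 -0.016]
turn 0.000 shift [0.    0.    0.275]
```

apply_moves([
  [[0,0,0,0.109],[0,0,0,0.109],[0,0,0,0.109],[-0.08,-0.04,-0.016,0],[-0.15,-0.08,0,0],[-0.2,-0.11,0,0],[-0.2,-0.11,0,0],[-0.2,-0.11,0,0],[-0.2,-0.11,0,0],[-0.2,-0.11,0,0],[-0.2,-0.11,0,0],[-0.2,-0.1,0,0]],
])

```text
time: 25.57
eef_pos: [0.5853, -0.3021, 0.2626]
tool_rot: [3.141, -0.002, 3.007]
force: [-0.5, -0.4, -1.4]
gripper_width: 0.0537
grasp_force: 30.0
```

apply_moves([
  [[-0.129,-0.058,0,0],[-0.06,-0.03,0,0],[0,0,0,0],[0,0,0,0],[0,0,0,0],[0,0,0,0],[0,0,0,0],[0,0,0,0]],
])

```text
time: 26.23
eef_pos: [0.6055, -0.3143, 0.264]
tool_rot: [3.141, -0.0, 3.007]
force: [0.1, 0.3, -0.4]
gripper_width: 0.0536
grasp_force: 30.0
```

```bash
python3 -c "
from h import *
plan((605.5,-314.6,263,172.3),(605.5,-314.6,230,172.3))"
```

```text
t 26.2 pos [ 605.5 -314.3  264. ] rot [ 1.7999e+02 -1.0000e-02  1.7231e+02] w 0.0536 gf 30.0 F [ 0.1  0.3 -0.4]
turn 0.000 shift [-0.    -0.002  0.009]
turn 0.000 shift [0.    0.    0.275]
```

apply_moves([
  [[0,-0.002,0.06,0],[0,0,0.08,0],[0,0,0.08,0],[0,0,0.06,0],[0,0,0,0],[0,0,0,0],[0,0,0,0],[0,0,0,0]],
])

```text
time: 26.9
eef_pos: [0.6061, -0.3151, 0.2307]
tool_rot: [-3.141, 0.001, 3.007]
force: [-0.5, -0.1, -1.4]
gripper_width: 0.0537
grasp_force: 30.0
```

```bash
python3 -c "
from h import *
plan((605.5,-314.6,224,172.3))"
```

```text
t 26.9 pos [ 606.1 -315.1  230.7] rot [-1.7998e+02  5.0000e-02  1.7230e+02] w 0.0537 gf 30.0 F [-0.5 -0.1 -1.4]
turn 0.000 shift [0.005 0.003 0.056]
```

apply_moves([
  [[0.004,0.003,0.025,0],[0,0,0.018,0],[0,0,0.014,0],[0,0,0,0],[0,0,0,0],[0,0,0,0]],
])

```text
time: 27.4
eef_pos: [0.6054, -0.3145, 0.2242]
tool_rot: [3.142, 0.0, 3.007]
force: [-2.6, 0.8, 6.0]
gripper_width: 0.0536
grasp_force: 30.0
```

```bash
python3 -c "
from h import *
plan((605.5,-314.6,224,172.3))"
```

```text
t 27.4 pos [ 605.4 -314.5  224.2] rot [1.800e+02 1.000e-02 1.723e+02] w 0.0536 gf 30.0 F [-2.6  0.8  6. ]
turn 0.000 shift [-0.001 -0.001  0.002]
```

apply_moves([
  [[0,0,0,0],[0,0,0,0],[0,0,0,0],[0,0,0,0],[0,0,0,0],[0,0,0,0],[0,0,0,0],[0,0,-0.15,0],[0,0,-0.25,0],[0,0,-0.25,0],[0,0,-0.2,0],[0,0,0,0]],
], jaw=1)

```text
time: 28.4
eef_pos: [0.607, -0.3156, 0.3314]
tool_rot: [-3.139, 0.009, 3.007]
force: [0.7, -0.3, 0.6]
gripper_width: 0.0882
grasp_force: 0.0
```

apply_moves([
  [[0,0,0,0],[0,0,0,0]],
])

```text
time: 28.57
eef_pos: [0.605, -0.3143, 0.3246]
tool_rot: [3.141, -0.001, 3.007]
force: [-0.2, -0.6, 0.1]
gripper_width: 0.0879
grasp_force: 0.0
```

```bash
python3 -c "
from h import *
plan((407,181.5,310,180),(407,181.5,201,180))"
```

```text
t 28.6 pos [ 605.  -314.3  324.6] rot [ 1.7998e+02 -6.0000e-02  1.7230e+02] w 0.0879 gf 0.0 F [-0.2 -0.6  0.1]
turn -0.171 shift [1.65  4.132 0.122]
turn 0.000 shift [0.    0.    0.908]
```

apply_moves([
  [[0,0,0,-0.086],[0,0,0,-0.085],[0.1,0.25,0,0],[0.1,0.25,0,0],[0.1,0.25,0,0],[0.1,0.25,0,0],[0.1,0.25,0,0],[0.1,0.25,0,0],[0.1,0.25,0,0],[0.1,0.25,0,0],[0.1,0.25,0,0],[0.1,0.25,0,0]],
])

```text
time: 29.57
eef_pos: [0.4839, -0.0132, 0.3241]
tool_rot: [-3.142, -0.003, 3.142]
force: [-0.0, -0.2, -0.5]
gripper_width: 0.0883
grasp_force: 0.0
```

apply_moves([
  [[0.1,0.25,0.02,0],[0.1,0.25,0.02,0],[0.1,0.25,0.02,0],[0.1,0.25,0.02,0],[0.1,0.25,0.02,0],[0.1,0.25,0.02,0],[0.05,0.132,0,0],[0,0,0,0],[0,0,0,0],[0,0,0,0],[0,0,0,0],[0,0,0,0]],
])

```text
time: 30.57
eef_pos: [0.4078, 0.1801, 0.3108]
tool_rot: [-3.141, -0.0, 3.139]
force: [-0.1, -0.7, -0.1]
gripper_width: 0.0883
grasp_force: 0.0
```

```bash
python3 - <<'E'
from h import *
plan((407,181.5,310,180),(407,181.5,201,180))
for n in('top','scene'):
    im=grab(n,n+'6.png'); W=cloud(im)
    for lo,k in ((30,5),(42,3),(66,3)):
        m=((W[...,2]*1000>lo)&(np.hypot(W[...,0]-.6065,W[...,1]+.3148)<.1)).astype(np.uint8); m=cv2.morphologyEx(m,cv2.MORPH_OPEN,np.ones((k,k)))
        c=max(cv2.findContours(m,0,cv2.CHAIN_APPROX_NONE)[0],key=cv2.contourArea)[:,0]
        P=W[c[:,1],c[:,0]]*1000; print(n,lo,cv2.contourArea(c),'z %.1f'%np.median(W[m>0][:,2]*1000))
        try: sides(P[:,:2])
        except Exception: print(cv2.minAreaRect(P[:,:2].astype(np.float32)))
    # owl cross-sections
    Q=W[(np.hypot(W[...,0]-.407,W[...,1]-.1815)<.045)]*1000
    for a,b in((3,9),(27,55),(65,80),(80,100)):
        q=Q[(Q[:,2]>a)&(Q[:,2]<b)]
        if len(q)>4: c,rr=cv2.minEnclosingCircle(q[:,:2].astype(np.float32)); print('owl',a,b,len(q),np.round(c,1),'r %.1f'%rr,'min/max',q.min(0).round(1),q.max(0).round(1))
E
```

```text
t 30.6 pos [407.8 180.1 310.8] rot [-1.7997e+02 -1.0000e-02  1.7986e+02] w 0.0883 gf 0.0 F [-0.1 -0.7 -0.1]
turn -0.003 shift [0.007 0.012 0.007]
turn 0.000 shift [0.    0.    0.908]
top 30 2319.0 z 75.5
angles [-8.35 -6.96 -4.31 -7.88] mean -6.88 offs [60.7 26.5 60.8 29.3] c [ 605.5 -312.9]
   centre [ 605.7 -311.5]
top 42 1786.5 z 76.2
angles [-7.77 -7.39 -7.19 -8.1 ] mean -7.61 offs [49.9 25.6 48.6 26.5] c [ 606.1 -313.8]
   centre [ 605.5 -313.3]
top 66 1600.5 z 76.4
angles [-7.75 -7.39 -7.19 -8.23] mean -7.64 offs [49.9 25.7 48.6 26.3] c [ 606.1 -313.8]
   centre [ 605.5 -313.4]
owl 3 9 41 [408.4 183.4] r 42.8 min/max [367.1 151.2   3. ] [450.4 222.6   8.9]
owl 27 55 25 [405.4 186.8] r 21.2 min/max [387.2 174.   28.6] [426.6 200.9  54.5]
owl 65 80 18 [407.  180.8] r 19.8 min/max [388.2 167.6  73.3] [425.3 188.8  79.8]
owl 80 100 43 [407.4 181.7] r 19.5 min/max [389.3 166.3  81.2] [423.9 194.6  89.6]
scene 30 2429.5 z 76.2
angles [-14.48  -7.88  -6.93  -7.21] mean -9.12 offs [61.  26.3 60.6 29.9] c [ 605.6 -312.9]
   centre [ 605.6 -311.1]
scene 42 1784.0 z 77.3
angles [-10.68  -7.11  -7.13  -7.57] mean -8.12 offs [48.5 26.1 49.4 26.1] c [ 605.3 -312.8]
   centre [ 605.7 -312.9]
scene 66 1512.0 z 77.6
angles [-10.68  -7.11  -7.94  -7.45] mean -8.29 offs [48.6 25.8 49.6 26.3] c [ 605.4 -313.1]
   centre [ 605.9 -313. ]
owl 3 9 180 [406.7 181.6] r 44.5 min/max [366.9 138.4   3. ] [450.3 224.7   8.9]
owl 27 55 156 [410.4 184.4] r 20.3 min/max [400.3 165.9  27.1] [426.4 203.   55. ]
owl 65 80 75 [407.7 182.7] r 21.3 min/max [401.6 161.7  65.1] [425.3 203.6  79.9]
owl 80 100 249 [404.8 182.1] r 22.4 min/max [389.2 159.8  80.1] [424.  204.3  98. ]
```

View pics/scene6.png

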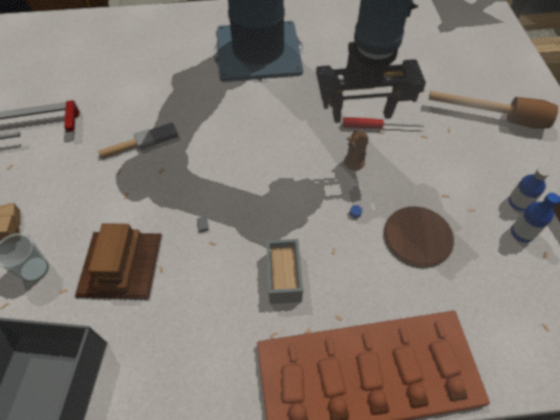

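apply_moves([
  [[0.007,0.02,0.1,-0.003],[0,0,0.15,0],[0,0,0.15,0],[0,0,0.15,0],[0,0,0.1,0],[0,0,0,0],[0,0,0,0],[0,0,0,0],[0,0,0,0]],
])

```text
time: 31.42
eef_pos: [0.407, 0.1838, 0.2339]
tool_rot: [3.141, 0.001, -3.14]
force: [-0.4, 0.1, -0.2]
gripper_width: 0.0882
grasp_force: 0.0
```

```bash
python3 -c "
from h import *
plan((407,182.5,202,180))"
```

```text
t 31.4 pos [407.  183.8 233.9] rot [ 1.7996e+02  8.0000e-02 -1.7989e+02] w 0.0882 gf 0.0 F [-0.4  0.1 -0.2]
turn 0.003 shift [ 0.    -0.011  0.265]
```

apply_moves([
  [[0,-0.011,0.05,0.002],[0,0,0.08,0],[0,0,0.08,0],[0,0,0.055,0],[0,0,0,0],[0,0,0,0],[0,0,0,0],[0,0,0,0]],
])

```text
time: 32.08
eef_pos: [0.4067, 0.1825, 0.2014]
tool_rot: [3.141, 0.0, -3.141]
force: [-0.2, -0.2, 0.0]
gripper_width: 0.0884
grasp_force: 0.0
```

```bash
python3 -c "
from h import *
plan((407,182.5,202,180))"
```

```text
t 32.1 pos [406.7 182.5 201.4] rot [ 1.7999e+02  2.0000e-02 -1.7996e+02] w 0.0884 gf 0.0 F [-0.2 -0.2  0. ]
turn 0.001 shift [-0.003 -0.    -0.005]
```

apply_moves([
  [[0,0,0,0],[0,0,0,0],[0,0,0,0],[0,0,0,0],[0,0,0,0],[0,0,0,0],[0,0,0,0],[0,0,0,0],[0,0,0,0],[0,0,0,0]],
], jaw=0)

```text
time: 32.92
eef_pos: [0.4065, 0.1824, 0.2011]
tool_rot: [-3.141, -0.0, -3.141]
force: [-0.3, -0.2, -1.0]
gripper_width: 0.0385
grasp_force: 30.0
```

apply_moves([
  [[0,0,-0.08,0],[0,0,-0.12,0],[0,0,-0.15,0],[0,0,-0.15,0],[0,0,-0.15,0],[0,0,-0.15,0],[0,0,-0.12,0],[0,0,-0.08,0],[0,0,0,0],[0,0,0,0],[0,0,0,0],[0,0,0,0]],
])

```text
time: 33.92
eef_pos: [0.4062, 0.1822, 0.3204]
tool_rot: [-3.141, -0.002, -3.141]
force: [0.0, -0.6, -1.5]
gripper_width: 0.0385
grasp_force: 30.0
```

```bash
python3 -c "
from h import *
im=grab('scene','s7.png');W=cloud(im)*1000
I=cv2.imread('pics/s7.png')[20:260,260:500];cv2.imwrite('pics/s7c.png',cv2.resize(I,None,fx=2.4,fy=2.4))
plan((605.5,-314.3,325,180),(605.5,-314.3,283,180))"
```

```text
t 34.0 pos [406.2 182.3 320.4] rot [-1.7995e+02 -9.0000e-02 -1.7996e+02] w 0.0389 gf 30.0 F [ 0.   0.4 -1.4]
turn 0.001 shift [-1.66  -4.138 -0.039]
turn 0.000 shift [0.   0.   0.35]
```

View pics/s7c.png

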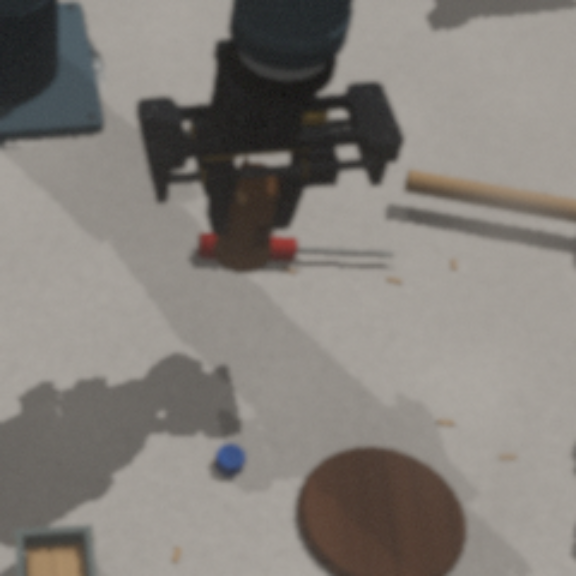

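Owl held at (247,215) in the crop, upright. Check its exact offset from the grasp.

```bash
python3 - <<'E'
from h import *
plan()
for n in('scene',):
    W=cloud(grab(n))*1000
    Q=W[(np.hypot(W[...,0]-410,W[...,1]-182.3)<30)]
    for a in range(114,170,7):
        q=Q[(Q[:,2]>a)&(Q[:,2]<a+7)]
        if len(q)>6:
            A=np.c_[2*q[:,:2],np.ones(len(q))]; s=np.linalg.lstsq(A,(q[:,:2]**2).sum(1),rcond=None)[0]
            print(a,len(q),'xmax %.1f'%np.percentile(q[:,0],97),'y %.1f %.1f'%(q[:,1].min(),q[:,1].max()),'circle c',s[:2].round(1),'r %.1f'%np.sqrt(s[2]+s[0]**2+s[1]**2))
E
```

```text
t 34.0 pos [406.2 182.3 320.4] rot [-1.7995e+02 -9.0000e-02 -1.7996e+02] w 0.0389 gf 30.0 F [ 0.   0.4 -1.4]
121 55 xmax 427.6 y 160.0 207.6 circle c [404.1 183.3] r 22.5
128 121 xmax 426.5 y 159.4 205.2 circle c [404.  182.7] r 20.1
135 41 xmax 422.2 y 164.7 200.1 circle c [403.2 183.2] r 18.2
142 37 xmax 423.6 y 164.4 196.2 circle c [404.6 182.6] r 17.8
149 53 xmax 423.4 y 165.4 205.0 circle c [402.6 185. ] r 20.5
156 71 xmax 424.5 y 152.6 211.3 circle c [392.3 184.1] r 30.8
163 79 xmax 423.9 y 153.2 211.5 circle c [394.  183.4] r 29.3
```

apply_moves([
  [[-0.03,-0.08,0,0],[-0.06,-0.15,0,0],[-0.08,-0.2,0,0],[-0.08,-0.2,0,0],[-0.08,-0.2,0,0],[-0.08,-0.2,0,0],[-0.08,-0.2,0,0],[-0.08,-0.2,0,0],[-0.08,-0.2,0,0],[-0.08,-0.2,0,0],[-0.08,-0.2,0,0],[-0.08,-0.2,0,0]],
])

```text
time: 35.02
eef_pos: [0.5136, -0.0873, 0.3208]
tool_rot: [-3.141, -0.001, -3.141]
force: [0.3, -0.5, -0.7]
gripper_width: 0.0389
grasp_force: 30.0
```

apply_moves([
  [[-0.08,-0.2,0,0],[-0.08,-0.2,0,0],[-0.08,-0.2,0,0],[-0.08,-0.2,0,0],[-0.08,-0.2,0,0],[-0.08,-0.2,0,0],[-0.08,-0.2,0,0],[-0.08,-0.2,0,0],[-0.07,-0.15,0,0],[-0.05,-0.1,0,0],[-0.028,-0.059,0,0],[0,0,0,0]],
])

```text
time: 36.02
eef_pos: [0.6078, -0.3164, 0.3205]
tool_rot: [-3.141, -0.001, 3.14]
force: [-0.9, 0.5, -0.9]
gripper_width: 0.0386
grasp_force: 30.0
```

apply_moves([
  [[0,0,0,0],[0,0,0,0],[0,0,0,0],[0,0,0,0],[0,0,0,0]],
])

```text
time: 36.43
eef_pos: [0.6083, -0.3134, 0.3214]
tool_rot: [3.141, 0.0, -3.14]
force: [0.0, -0.1, -1.3]
gripper_width: 0.0389
grasp_force: 30.0
```

```bash
python3 -c "
from h import *
plan((607.5,-314.4,320,180),(607.5,-314.4,282,180))"
```

```text
t 36.4 pos [ 608.3 -313.4  321.4] rot [ 179.99    0.   -179.91] w 0.0389 gf 30.0 F [ 0.  -0.1 -1.3]
turn 0.002 shift [ 0.007 -0.008  0.011]
turn 0.000 shift [0.    0.    0.317]
```

apply_moves([
  [[0.007,-0.008,0.05,0],[0,0,0.08,0],[0,0,0.08,0],[0,0,0.07,0],[0,0,0.03,0],[0,0,0,0],[0,0,0,0],[0,0,0,0],[0,0,0,0],[0,0,0,0]],
])

```text
time: 37.27
eef_pos: [0.6076, -0.3152, 0.2845]
tool_rot: [-3.141, 0.001, -3.141]
force: [-0.3, -0.1, -0.8]
gripper_width: 0.0386
grasp_force: 30.0
```

```bash
python3 - <<'E'
from h import *
plan((607.5,-314.4,277.3,180))
W=cloud(grab('scene'))*1000
Q=W[(np.hypot(W[...,0]-610,W[...,1]+314)<30)]
for a in range(81,130,7):
    q=Q[(Q[:,2]>a)&(Q[:,2]<a+7)]
    if len(q)>6: print(a,len(q),'xmax %.1f'%np.percentile(q[:,0],97),'y %.1f %.1f'%(q[:,1].min(),q[:,1].max()))
E
```

```text
t 37.3 pos [ 607.6 -315.2  284.5] rot [-1.7998e+02  5.0000e-02 -1.7996e+02] w 0.0386 gf 30.0 F [-0.3 -0.1 -0.8]
turn 0.001 shift [0.001 0.006 0.06 ]
81 15 xmax 628.5 y -320.9 -291.0
88 108 xmax 628.4 y -336.7 -290.0
95 100 xmax 626.0 y -333.9 -290.5
102 34 xmax 623.1 y -324.8 -295.4
109 36 xmax 624.4 y -326.0 -295.4
116 46 xmax 625.9 y -342.2 -285.0
123 85 xmax 626.1 y -342.6 -285.0
```

apply_moves([
  [[-0.006,0.005,0.02,0],[0,0,0.02,0],[0,0,0.012,0],[0,0,0.008,0],[0,0,0,0],[0,0,0,0],[0,0,0,0]],
])

```text
time: 37.9
eef_pos: [0.6082, -0.3143, 0.2771]
tool_rot: [3.141, 0.0, -3.141]
force: [-2.2, 1.8, 5.1]
gripper_width: 0.0386
grasp_force: 30.2
```

```bash
python3 -c "
from h import *
plan((608,-314.4,277.3,180))"
```

```text
t 37.9 pos [ 608.2 -314.3  277.1] rot [ 179.99    0.   -179.95] w 0.0386 gf 30.2 F [-2.2  1.8  5.1]
turn 0.001 shift [ 0.002 -0.001 -0.002]
```

Touching down at the right height; release, rise and back away.

apply_moves([
  [[0,0,0,0],[0,0,0,0],[0,0,0,0],[0,0,0,0],[0,0,0,0],[0,0,0,0],[0,0,0,0],[0,0,0,0],[0,0,-0.1,0],[0,0,-0.2,0],[0,0,-0.25,0],[0,0,-0.25,0]],
], jaw=1)

```text
time: 38.9
eef_pos: [0.6079, -0.3144, 0.3744]
tool_rot: [3.141, -0.001, -3.141]
force: [0.8, 0.1, -0.6]
gripper_width: 0.0882
grasp_force: 0.0
```

apply_moves([
  [[0,0,-0.1,0],[0,0.1,0,0],[0.05,0.2,0,0],[0.1,0.25,0,0],[0.1,0.25,0,0],[0.1,0.25,0,0],[0.1,0.25,0,0],[0.1,0.2,0,0],[0.05,0.1,0,0],[0,0,0,0],[0,0,0,0],[0,0,0,0]],
])

```text
time: 39.9
eef_pos: [0.5363, -0.1238, 0.3845]
tool_rot: [-3.141, -0.0, 3.141]
force: [-0.5, -0.4, 0.3]
gripper_width: 0.0882
grasp_force: 0.0
```

```bash
python3 - <<'E'
from h import *
plan()
for n in('top','scene'):
    im=grab(n,n+'8.png'); W=cloud(im)*1000
    Q=W[(np.hypot(W[...,0]-606,W[...,1]+314)<45)]
    for a,b in((78,84),(100,132),(140,180)):
        q=Q[(Q[:,2]>a)&(Q[:,2]<b)]
        if len(q)>6: print(n,a,len(q),q.min(0).round(1),q.max(0).round(1))
    m=((W[...,2]>66)&(np.hypot(W[...,0]-606,W[...,1]+314)<100)&(W[...,2]<80)).astype(np.uint8)
    c=np.vstack(cv2.findContours(m,0,cv2.CHAIN_APPROX_NONE)[0])[:,0]; print('block',cv2.minAreaRect(W[c[:,1],c[:,0],:2].astype(np.float32)))
I=cv2.imread('pics/scene8.png')[160:320,40:200];J=cv2.imread('pics/top8.png')[110:270,380:540]
cv2.imwrite('pics/fin.png',cv2.resize(np.hstack([I,J]),None,fx=2.5,fy=2.5,interpolation=cv2.INTER_CUBIC))
E
```

```text
t 39.9 pos [ 536.3 -123.8  384.5] rot [-179.95   -0.    179.95] w 0.0882 gf 0.0 F [-0.5 -0.4  0.3]Traceback (most recent call last):
  File "<stdin>", line 10, in <module>
    return _nx.concatenate(arrs, 0, dtype=dtype, casting=casting)
           ~~~~~~~~~~~~~~~^^^^^^^^^^^^^^^^^^^^^^^^^^^^^^^^^^^^^^^
ValueError: need at least one array to concatenate
```

apply_moves([
  [[0,0.1,0,0],[0,0.2,0,0],[0,0.25,0,0],[0,0.25,0,0],[0,0.25,0,0],[0,0.25,0,0],[0,0.2,0,0],[0,0.1,0,0],[0,0,0,0],[0,0,0,0],[0,0,0,0]],
])

```text
time: 40.87
eef_pos: [0.5361, 0.0674, 0.3847]
tool_rot: [-3.14, -0.0, 3.14]
force: [-0.0, -0.1, -0.2]
gripper_width: 0.0881
grasp_force: 0.0
```

```bash
python3 - <<'E'
from h import *
plan()
for n in('top','scene'):
    im=grab(n,n+'9.png'); W=cloud(im)*1000
    Q=W[(np.hypot(W[...,0]-606,W[...,1]+314)<45)]
    for a,b in((79,84),(100,132),(140,180)):
        q=Q[(Q[:,2]>a)&(Q[:,2]<b)]
        if len(q)>6: print(n,a,len(q),q.min(0).round(1),q.max(0).round(1))
    m=((W[...,2]>66)&(np.hypot(W[...,0]-606,W[...,1]+314)<100)&(W[...,2]<80)).astype(np.uint8)
    c=[x[:,0] for x in cv2.findContours(m,0,cv2.CHAIN_APPROX_NONE)[0]]
    if c: c=np.vstack(c); print('block',cv2.minAreaRect(W[c[:,1],c[:,0],:2].astype(np.float32)))
I=cv2.imread('pics/scene9.png')[160:320,40:200];J=cv2.imread('pics/top9.png')[90:250,380:540]
cv2.imwrite('pics/fin.png',cv2.resize(np.hstack([I,J]),None,fx=2.5,fy=2.5,interpolation=cv2.INTER_CUBIC))
E
```

```text
t 40.9 pos [536.1  67.4 384.7] rot [-179.93   -0.    179.89] w 0.0881 gf 0.0 F [-0.  -0.1 -0.2]
top 79 65 [ 562.8 -330.1   79. ] [ 641.7 -289.3   84. ]
top 100 193 [ 583.  -323.4  100.3] [ 624.9 -293.4  132. ]
top 140 565 [ 586.2 -338.6  141.7] [ 625.3 -292.4  174.4]
block ((605.8843994140625, -314.1733703613281), (55.10858917236328, 100.78409576416016), 82.03504943847656)
scene 79 123 [ 561.2 -338.5   79. ] [ 649.8 -284.9   83.9]
scene 100 247 [ 593.6 -328.9  100.1] [ 627.  -292.8  132. ]
scene 140 552 [ 587.1 -338.2  140. ] [ 625.6 -292.7  174.3]
block ((605.3294677734375, -312.8825988769531), (53.99857711791992, 101.67989349365234), 82.23744201660156)
```

View pics/fin.png

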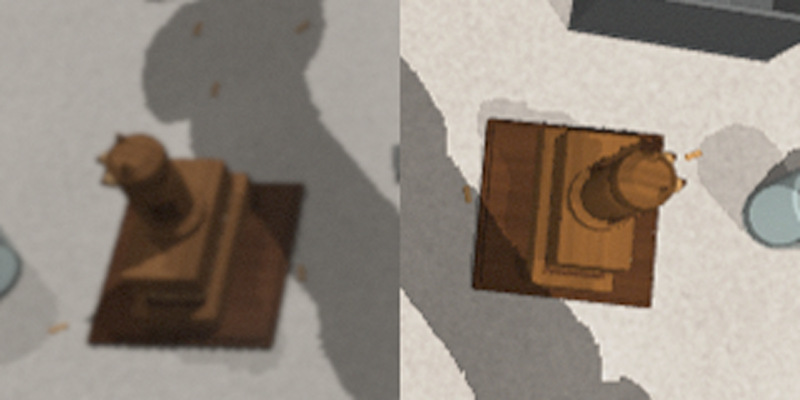

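The stack is complete: the owl stands upright and centred on the block, the layers are parallel, and the robot is clear.

```bash
python3 -c "
from plant import r
print(r.finish_job())"
```

```text
the job is handed in; nothing more can be done
None
```

The stand is built on the square board in the order asked and handed in at about 41 s. Each piece measured within about 1 mm of centred on the one below, except the slab, which may sit about 2 mm off the board's centre; the hand-in call returned no verdict.

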